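# Press the blue instrument-tray cover home

### The job

Two small white instrument trays stand on the worktop, each with its cover propped open at one end. Press the raised end of the blue cover down until the cover sits level and flush in its tray, and leave the grey-covered tray ajar just as it is, because its instruments are still airing.

Things in the scene. Friction and masses are not known exactly. Their poses are not given: they have to be found in the camera images.
- cover_blue: Loose flat blue plate, 118 x 78 x 5 mm, about 80 g. Origin: centre of its underside; x along it to the raised end, z out of its top. Slopes about 12 degrees: low end on the tray's ledge, raised end on two black pins. A push of about 4 N there slides the pins down 24 mm with steady friction, no spring, until the plate meets the rigid ledge. Seated: level, its top 30 mm above the worktop.
- blue_press (a point): Centre of the round white press spot (18 mm across, black rim) on the top face of the blue cover, 37 mm from the cover's centre towards the raised end, on its midline; axes as the cover. About 50 mm above the worktop at the start, 30 mm when the cover is seated.
- tray_blue: White tray under the blue cover, 134 x 94 mm, fixed to the worktop, any yaw. Origin: centre of its underside, z = 0; x to the end where the cover is raised. Rim 30 mm high; at the raised end the end wall and 34 mm long side cheeks (82 mm apart inside) are 60 mm high, all 6 mm thick. Inner ledge 25 mm high; the cover has 2 mm of play all round.
- cover_grey: Flat grey cover plate of the other, identical white tray, same size, slope, press spot and frame as the blue one. It must stay as it is. The two trays may stand in either order, left or right, and each at any yaw.
Not all that is in view belongs to the job. Of the things that look like the cover_blue, the larger one is meant.

How it is judged:
By the outcome, as a careful person would: the job done as asked, in the order asked, and still so for the second after the job is handed in, with the robot touching nothing.
It also fails if it takes over 26 s, if anything falls off the work surface, if the arm or the gripper's body presses on something with over 40 N, if the wrist force passes 120 N, or if a joint passes its speed limit or range.

### The arm

A 6-joint arm with a two-finger parallel gripper is mounted at the origin on a cart in front of the work surface, level with it; the furniture and walls round the work are solid. World frame = base frame: x ahead of the robot, y to its left, z up, the work surface at z = 0. Lengths are in m, angles in rad, forces in N, time in s.
With the tool pointing down it reaches from about 0.35 to 0.85 m from the base axis. Payload 8.1 kg.
Tool frame: the origin (TCP) lies on the mounting face of the last link; the fingertips stand 186 mm ahead of it and the grasp point (between the pads) lies 167 mm ahead of it; z points along the fingers, y is the line along which they close (so a half turn about z gives the same grasp; the last joint's range is limited). The gripper opens to 93 mm and grips with 3 to 60 N. Pads are 15 mm wide; open, the fingers measure 128 mm over their backs; the gripper's body (75 mm by 188 mm) begins 65 mm behind the grasp point.
Start: joints at [-1.326, 0.13, 1.488, -0, 1.523, -0.085], TCP at [0.194, -0.568, 0.405] pointing down, gripper open.
Joint ranges: [-2.96, 2.96], [-0.89, 2.26], [0.02, 2.5], [-1.34, 4.48], [0, 2.73], [-2.66, 2.66]. Speed limits (rad/s): [2.39, 2.39, 2.79, 3.14, 3.14, 3.14].

### API

Orientations are given as a rotation vector (axis times angle).
In Python, from plant import * gives the robot as it stands. The module is installed in compiled form; this text tells all that it offers.
- The arm moves only by the tool arm_command, never from a script. Its argument "increments" is a list of rows, each a list of 6 numbers: the shift along the tool's x, y, z in units of 0.2 m (1.0 is 0.2 m), then the turn, a rotation vector about the tool's x, y, z in units of pi rad (1.0 is pi rad). A call has exactly 5 rows; each row is the pose to reach, as a shift and turn from the pose commanded when the call began, along the tool's axes at that moment, turning the shorter way round; what a row does not reach only later rows make up. A row lasts 1/8 s, in which the tool goes at most 62.5 mm and 10.7 degrees, less where a joint would pass 70% of its speed; a pose out of reach is approached as far as the arm can. A call with a number of a shift or a turn outside -1 to 1 is refused whole. A call with a gripper value outside its range is refused whole. "fingers" is the closure, from -1 (fully open) to 1 (shut), set as the call begins (left out, the last holds). The fingers move at their own pace and stop on an object; "force" is the grip in N (left out, the last holds). Time passes only in rows, so rows that repeat a pose let the fingers close, or fill a call up. It gives the time, the measured TCP pose, the force, the opening and the grip force at its end, in the units of the state.
- read_state(): the state, without advancing time (a new reading comes with each control period).
- read_camera(name): name is "side" or "top" or "wrist"; returns a dict with "image" (480x640x3 uint8, red, green, blue), "fx", "fy", "cx", "cy" (pixels), "k1" (the pictures are not rectified: a ray, as slopes to the right and down, at radius r is drawn at 1 + k1 r^2 times it, then the intrinsics apply), "T" (4x4, takes a point from camera to world coordinates). Camera axes: x right, y down, z forward; pixel columns grow to the right and rows downward; lengths in m; the calibration is good to about 2 mm. A picture is of the moment at which its call begins. There is no depth.
- close_job(): hands the job in; it is judged then, once.
The state is a dict: "t": time; "q": joint angles; "dq": joint speeds; "joint_torque": joint torques, N m; "tool_pos": TCP position; "orientation": TCP orientation; "force": force on the tool from outside, world axes, zero at the start; "wrist_torque": the same for the moment, N m; "opening": finger opening in m; "gripper_force": force on a finger pad.
Only numpy, scipy, OpenCV 4.12 (cv2) and the standard library are available. Lean on these libraries where they do the work, as an engineer would, in place of code of your own. Each camera call takes 0.05 s, during which the arm holds its last target. There are 200 camera calls.

## Working session

There is one attempt and no reset: what is moved stays moved. The work goes in short steps, Python scripts to look and compute and a tool call to move; the robot and the scene stay as the last step left them, time stands still between calls to the robot, and variables do not carry over. Pictures are saved under pics/ and viewed, at most 10 in all, crops included, and the job is handed in when it is done.

Besides the shell and the picture viewer there is one more tool, called after "Call:" by a JSON object that holds its "name" and its "arguments". arm_command: Moves the arm, as the interface text tells. Shifts and turns lie within -1 to 1; 1 stands for 0.2 m of shift or pi rad of turn. Its arguments: {"type":"object","properties":{"increments":{"type":"array","items":{"type":"array","items":{"type":"number","minimum":-1,"maximum":1}}},"fingers":{"type":"number"},"force":{"type":"number"}},"required":["increments"]}

```bash
mkdir -p pics; python3 - <<'E'
from plant import *
import cv2,pickle,numpy as np
d={n:read_camera(n) for n in("top","side")}
pickle.dump(d,open('c.pkl','wb'))
for n in d: cv2.imwrite(f'pics/{n}0.png',d[n]["image"][:,:,::-1]); print(n,d[n]['T'].round(3).tolist(),d[n]['fx'],d[n]['k1'])
s=read_state();print(s['t'],s['tool_pos'],s['orientation'],s['opening'])
E
```

```text
top [[0.014, -0.985, 0.169, 0.363], [-1.0, -0.009, 0.029, -0.034], [-0.027, -0.17, -0.985, 0.909], [0.0, 0.0, 0.0, 1.0]] 451.75883027365916 -0.0330670013419926
side [[0.999, 0.01, -0.038, 0.568], [0.039, -0.39, 0.92, -0.841], [-0.006, -0.921, -0.39, 0.404], [0.0, 0.0, 0.0, 1.0]] 591.4658861287269 0.023252265569360053
0.1 [ 0.19427718 -0.5674487   0.4037922 ] [-3.09733920e+00 -5.15349956e-01  1.91726820e-04] 0.09298280709969031
```

View pics/top0.png

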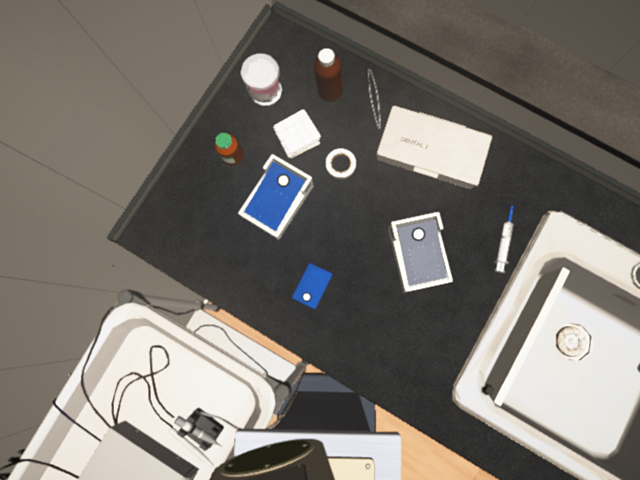

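View pics/side0.png

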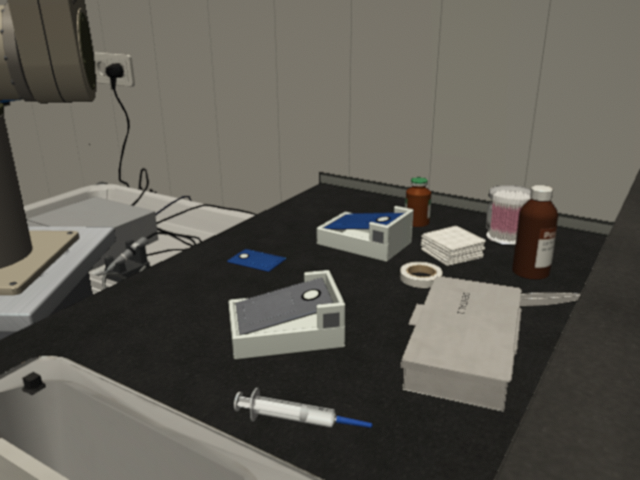

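The top view shows the blue cover's press spot at about (283,181), with its low end at lower left. The grey spot is at (418,234), and the small blue plate at (312,286) is a decoy. In the side view the blue spot is at about (384,219).

```bash
cat > h.py <<'E'
import numpy as np,cv2
from scipy.spatial.transform import Rotation as R
def ray(c,p):
    K=np.array([[c['fx'],0,c['cx']],[0,c['fy'],c['cy']],[0,0,1.]])
    u=cv2.undistortPoints(np.array([[p]],float),K,np.array([c['k1'],0,0,0.]))[0,0]
    return c['T'][:3,3],c['T'][:3,:3]@np.array([*u,1])
def onz(c,p,z):
    o,d=ray(c,p);return o+d*(z-o[2])/d[2]
def spot(c,approx,r=9,lo=150):
    x,y=approx;m=(c['image'].min(2)>lo).astype(np.uint8)
    n,l,s,ce=cv2.connectedComponentsWithStats(m)
    i=min((i for i in range(1,n) if 5<s[i,4]<4000),key=lambda i:np.hypot(*(ce[i]-approx)))
    return ce[i],s[i,4]
def tri(a,pa,b,pb):
    o1,d1=ray(a,pa);o2,d2=ray(b,pb)
    t=np.linalg.lstsq(np.c_[d1,-d2],o2-o1,rcond=None)[0]
    p,q=o1+d1*t[0],o2+d2*t[1];return (p+q)/2,np.linalg.norm(p-q)
def blue(c,box=None):
    im=c['image'].astype(int);m=((im[:,:,2]>90)&(im[:,:,2]-im[:,:,0]>60)).astype(np.uint8)
    cs=cv2.findContours(m,0,2)[0];return max(cs,key=cv2.contourArea)
E
python3 - <<'E'
from h import *
import pickle
from plant import *
d=pickle.load(open('c.pkl','rb'));t,s=d['top'],d['side']
a=spot(t,(283,181));b=spot(s,(384,219));print(a,b,tri(t,a[0],s,b[0]))
P=onz(t,a[0],.05);print('z50',P)
k=cv2.boxPoints(cv2.minAreaRect(blue(t)));print(k)
for z in(.03,.04,.05):print(z,[onz(t,p,z).round(4).tolist() for p in k])
st=read_state();print(R.from_rotvec(st['orientation']).as_matrix().round(3))
E
```

```text
(array([282.94444444, 179.84722222]), np.int32(72)) (array([382.5, 218.5]), np.int32(18)) (array([0.63622747, 0.07399995, 0.05272031]), np.float64(0.00022686799388492727))
z50 [0.63697754 0.07433409 0.05      ]
[[243.43079 212.24614]
 [272.47693 161.41536]
 [304.7846  179.8769 ]
 [275.73846 230.70769]]
0.03 [[0.5753, 0.1546, 0.03], [0.6826, 0.0996, 0.03], [0.6435, 0.0324, 0.03], [0.538, 0.0882, 0.03]]
0.04 [[0.5729, 0.1525, 0.04], [0.6789, 0.098, 0.04], [0.6403, 0.0317, 0.04], [0.536, 0.0868, 0.04]]
0.05 [[0.5704, 0.1503, 0.05], [0.6753, 0.0965, 0.05], [0.6371, 0.0309, 0.05], [0.534, 0.0854, 0.05]]
[[ 0.946  0.324 -0.   ]
 [ 0.324 -0.946  0.002]
 [ 0.    -0.002 -1.   ]]
```

Call:
{"name": "arm_command", "arguments": {"increments": [[0.2, -0.15, 0, 0, 0, 0], [0.4, -0.3, 0, 0, 0, 0], [0.6, -0.44, 0, 0, 0, 0], [0.8, -0.59, 0, 0, 0, 0], [1.0, -0.74, 0, 0, 0, 0]], "fingers": 1, "force": 20}}

```text
t: 0.72
tool_pos: [0.3362, -0.3613, 0.4043]
orientation: [-3.098, -0.515, 0.0]
force: [-0.1, -0.4, -0.4]
opening: 0.0474
gripper_force: 0.0
```

Call:
{"name": "arm_command", "arguments": {"increments": [[0.2, -0.15, 0, 0, 0, 0], [0.4, -0.3, 0, 0, 0, 0], [0.6, -0.44, 0, 0, 0, 0], [0.8, -0.59, 0, 0, 0, 0], [1.0, -0.74, 0, 0, 0, 0]]}}

```text
t: 1.35
tool_pos: [0.4775, -0.1565, 0.4044]
orientation: [-3.099, -0.516, 0.001]
force: [-0.6, 0.4, -0.6]
opening: 0.0011
gripper_force: 0.0
```

Call:
{"name": "arm_command", "arguments": {"increments": [[0.2, -0.15, 0, 0, 0, 0], [0.4, -0.3, 0, 0, 0, 0], [0.6, -0.44, 0, 0, 0, 0], [0.8, -0.59, 0, 0, 0, 0], [1.0, -0.74, 0, 0, 0, 0]]}}

```text
t: 1.98
tool_pos: [0.6188, 0.0482, 0.4042]
orientation: [-3.099, -0.516, 0.001]
force: [-0.7, -0.3, 0.2]
opening: 0.0004
gripper_force: 0.0
```

Call:
{"name": "arm_command", "arguments": {"increments": [[0, 0, 0, 0, 0, 0.055], [0, 0, 0, 0, 0, 0.11], [0, 0, 0, 0, 0, 0.165], [0, 0, 0, 0, 0, 0.22], [0, 0, 0, 0, 0, 0.265]]}}

```text
t: 2.6
tool_pos: [0.6181, 0.0468, 0.4041]
orientation: [3.041, -0.789, -0.002]
force: [0.4, 0.3, -0.3]
opening: 0.0004
gripper_force: 0.0
```

Look with the wrist camera from here and refine.

```bash
python3 - <<'E'
from h import *
from plant import *
w=read_camera("wrist");cv2.imwrite('pics/w1.png',w['image'][:,:,::-1])
T=w['T'];st=read_state();M=R.from_rotvec(st['orientation']).as_matrix();p=np.array(st['tool_pos'])
K=np.array([[w['fx'],0,w['cx']],[0,w['fy'],w['cy']],[0,0,1]])
r=cv2.Rodrigues(T[:3,:3].T)[0]
q=cv2.projectPoints(np.array([[.637,.0743,.05]]),r,-T[:3,:3].T@T[:3,3],K,np.array([w['k1'],0,0,0]))[0].ravel()
a=spot(w,q);print('pred',q,'spot',a,onz(w,a[0],.05))
k=cv2.boxPoints(cv2.minAreaRect(blue(w)));print(k.tolist())
print([onz(w,x,.04).round(4).tolist() for x in k])
print('tool delta',M.T@(onz(w,a[0],.05)-p),M[:,0])
E
```

```text
pred [288.72745203 214.67995993] spot (array([287.83238636, 214.63068182]), np.int32(352)) [0.6374056  0.07493785 0.05      ]
[[242.0, 189.0], [333.0, 189.0], [333.0, 303.0], [242.0, 303.0]]
[[0.6743, 0.0997, 0.04], [0.6363, 0.0318, 0.04], [0.543, 0.0833, 0.04], [0.5843, 0.1574, 0.04]]
tool delta [ 0.00327918 -0.03427222  0.35407379] [ 0.87061428 -0.49196528 -0.00097055]
```

View pics/w1.png

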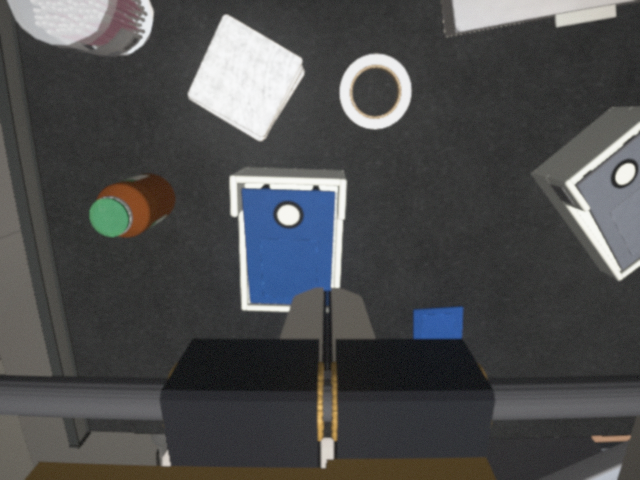

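The wrist view shows the spot at (288,215) with the tray aligned to the image. The bottle at (110,215) clears the gripper body. I'll move over the spot and descend.

Call:
{"name": "arm_command", "arguments": {"increments": [[0.01, -0.1, 0.1, 0, 0, 0], [0.015, -0.17, 0.3, 0, 0, 0], [0.015, -0.17, 0.5, 0, 0, 0], [0.015, -0.17, 0.7, 0, 0, 0], [0.015, -0.17, 0.75, 0, 0, 0]]}}

```text
t: 3.28
tool_pos: [0.6355, 0.0751, 0.2507]
orientation: [3.042, -0.778, -0.01]
force: [-0.1, -1.0, 0.2]
opening: -0.0001
gripper_force: 0.0
```

Call:
{"name": "arm_command", "arguments": {"increments": [[0, 0, 0.02, 0, 0, 0], [0, 0, 0.04, 0, 0, 0], [0, 0, 0.07, 0, 0, 0], [0, 0, 0.1, 0, 0, 0], [0, 0, 0.12, 0, 0, 0]]}}

```text
t: 3.9
tool_pos: [0.6379, 0.075, 0.2315]
orientation: [-3.042, 0.781, -0.004]
force: [3.2, -0.7, 3.8]
opening: 0.0004
gripper_force: 1.6
```

Contact at about 4 N, as expected. I'll press slowly to the ledge.

Call:
{"name": "arm_command", "arguments": {"increments": [[0, 0, 0.015, 0, 0, 0], [0, 0, 0.03, 0, 0, 0], [0, 0, 0.04, 0, 0, 0], [0, 0, 0.05, 0, 0, 0], [0, 0, 0.06, 0, 0, 0]]}}

```text
t: 4.53
tool_pos: [0.6373, 0.075, 0.2187]
orientation: [-3.043, 0.781, -0.0]
force: [3.4, -0.6, 2.7]
opening: 0.0004
gripper_force: 1.7
```

Call:
{"name": "arm_command", "arguments": {"increments": [[0, 0, 0.005, 0, 0, 0], [0, 0, 0.01, 0, 0, 0], [0, 0, 0.015, 0, 0, 0], [0, 0, 0.015, 0, 0, 0], [0, 0, 0.015, 0, 0, 0]]}}

```text
t: 5.15
tool_pos: [0.6372, 0.075, 0.2164]
orientation: [3.043, -0.781, 0.0]
force: [-0.6, -0.9, 7.8]
opening: 0.0002
gripper_force: 4.2
```

Force is rising at z=0.2164, which matches the seated height. One firmer nudge.

Call:
{"name": "arm_command", "arguments": {"increments": [[0, 0, 0.003, 0, 0, 0], [0, 0, 0.006, 0, 0, 0], [0, 0, 0.008, 0, 0, 0], [0, 0, 0.008, 0, 0, 0], [0, 0, 0.008, 0, 0, 0]]}}

```text
t: 5.78
tool_pos: [0.6373, 0.0751, 0.2164]
orientation: [3.043, -0.781, 0.0]
force: [-6.4, -1.6, 19.8]
opening: 0.0003
gripper_force: 9.9
```

It's against a rigid stop: 20 N with no further travel. Retreat straight up, then back off, and look.

Call:
{"name": "arm_command", "arguments": {"increments": [[0, 0, -0.02, 0, 0, 0], [0, 0, -0.1, 0, 0, 0], [0, 0, -0.3, 0, 0, 0], [0, 0, -0.55, 0, 0, 0], [0, 0, -0.8, 0, 0, 0]]}}

```text
t: 6.4
tool_pos: [0.6367, 0.0751, 0.3756]
orientation: [3.043, -0.781, -0.002]
force: [0.2, -0.0, 0.8]
opening: 0.0006
gripper_force: 0.0
```

Call:
{"name": "arm_command", "arguments": {"increments": [[0, 0.1, 0, 0, 0, 0], [-0.1, 0.2, 0, 0, 0, 0], [-0.2, 0.2, 0, 0, 0, 0], [-0.2, 0.2, 0, 0, 0, 0], [-0.2, 0.2, 0, 0, 0, 0]]}}

```text
t: 7.02
tool_pos: [0.583, 0.0591, 0.3738]
orientation: [3.043, -0.781, -0.001]
force: [-0.6, -0.5, -1.0]
opening: 0.0006
gripper_force: 0.0
```

```bash
python3 - <<'E'
from h import *
from plant import *
w=read_camera("wrist");s=read_camera("side")
v=np.vstack([cv2.resize(s['image'][170:370,220:460],(720,600))[:300],cv2.resize(w['image'],(400,300))[:, :].repeat(1,1) if 0 else cv2.copyMakeBorder(cv2.resize(w['image'],(400,300)),0,0,0,320,0)])
cv2.imwrite('pics/v2.png',v[:,:,::-1])
for z in(.03,):
  k=cv2.boxPoints(cv2.minAreaRect(blue(w)));P=[onz(w,x,z) for x in k];print([np.linalg.norm(P[i]-P[i-1]).round(4) for i in range(4)])
b=spot(s,(383,224));print(b,onz(s,b[0],.03))
g=spot(s,(312,295));print(g)
E
```

```text
[np.float64(0.0826), np.float64(0.1159), np.float64(0.0748), np.float64(0.1156)]
(array([364.94827586, 223.6637931 ]), np.int32(464)) [0.60916949 0.10783467 0.03      ]
(array([310.46753247, 294.05194805]), np.int32(77))
```

View pics/v2.png

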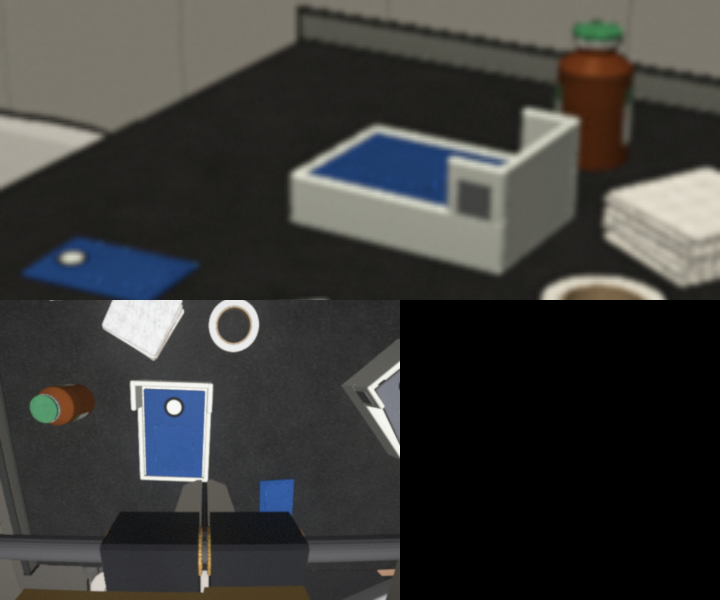

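The side crop shows the blue cover flush with the rim (about (405,165) in the crop). The wrist view shows it centred in its tray, and the grey tray hasn't been touched.

```bash
python3 -c "
from plant import *
print(close_job())"
```

```text
the job is handed in; nothing more can be done
None
```

I pressed the blue cover down until it sat level and flush in its tray, left the grey-covered tray ajar and untouched, and handed the job in at about 7 s.

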